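# Cap the spare outlet and set the air valve on a carver's bench

### The arm

A 6-joint arm with a two-finger parallel gripper is mounted at the origin on the work surface. World frame = base frame: x ahead of the robot, y to its left, z up, the work surface at z = 0. Lengths are in m, angles in rad, forces in N, time in s.
With the tool pointing down it reaches from about 0.325 to 0.9 m from the base axis. Payload 6.1 kg.
Tool frame: the origin (TCP) lies midway between the tips of the shut fingers; the grasp point (between the pads) lies 19 mm behind it; z points along the fingers, y is the direction in which the jaws open and shut (so a half turn about z gives the same grasp; the last joint's range is limited). The gripper opens to 87 mm and grips with 3 to 60 N. Pads are 19 mm wide; open, the fingers measure 117 mm over their backs; the gripper's body (75 mm by 190 mm) begins 51 mm behind the grasp point.
Start: joints at [-1.44, 0.22, 1.526, -0, 1.395, -0.126], TCP at [0.159, -0.604, 0.187] pointing down, gripper open.
Joint ranges: [-2.98, 2.98], [-0.91, 2.08], [0.09, 2.57], [-1.24, 4.39], [0.2, 2.65], [-2.68, 2.68]. Speed limits (rad/s): [2.57, 2.57, 3.01, 3.14, 3.14, 3.14].

### API

Orientations are given as a 3x3 rotation matrix whose columns are the frame's x, y, z axes.
In Python, from station import bot gives the robot as it stands. The module is installed in compiled form; this text tells all that it offers.
- The arm moves only by the tool send_rows, never from a script. Its argument "steps" is text: rows parted by semicolons, each of 5 numbers parted by spaces: the shift along the tool's x, y, z in m, then the turn about the tool's z in degrees, then the opening, from 0 (shut) to 1 (fully open). In form: x y z yaw grip; .... A call has 1 to 12 rows; each row is the pose to reach, as a shift and turn from the pose measured when the call began, along the tool's axes at that moment; what a row does not reach only later rows make up. A row lasts 1/10 s, in which the tool goes at most 50 mm and 8.59 degrees, less where a joint would pass 70% of its speed; a pose out of reach is approached as far as the arm can. A call with a gripper value outside its range is refused whole. The fingers move at their own pace and stop on an object; the grip force is fixed at half the most. Time passes only in rows, so rows that repeat a pose let the fingers close. It gives the time, the measured TCP pose, the force and the opening at its end, in the units of the state.
- bot.sense(): the state, without advancing time (a new reading comes with each control period).
- bot.read_camera(name): name is "side" or "top" or "wrist"; returns the picture (384x512x3 uint8, red, green, blue); there is no depth.
- bot.get_calibration(name): a dict with "K" (3x3 intrinsics, pixels), "extrinsics" (4x4, takes a point from world to camera coordinates). Camera axes: x right, y up, looking along -z (the intrinsics and any distortion apply to the point x, -y, -z); pixel columns grow to the right and rows downward; lengths in m; the calibration is good to about 2 mm. The wrist camera is an equidistant fisheye: a pixel r from the principal point sees the ray r / f radians off the axis. A picture is of the moment at which its call begins: read the wrist's pose just before it. get_calibration takes no time and is no camera call; for the wrist camera it gives the pose at the moment of the call.
- bot.hand_in(): hands the job in, once; it reports no verdict.
The state is a dict: "time": time; "qpos": joint angles; "joint_velocities": joint speeds; "joint_torque": joint torques, N m; "position": TCP position; "ee_rot": TCP orientation; "force": force on the tool from outside, world axes, zero at the start; "wrist_torque": the same for the moment, N m; "finger_gap": opening from 0.0 (shut) to 1.0 (fully open).
Only numpy, scipy, OpenCV 4.12 (cv2) and the standard library are available. Lean on these libraries where they do the work, as an engineer would, in place of code of your own. Each camera call takes 0.05 s, during which the arm holds its last target.

### The job

On the small air station on the carving bench, first turn the brass hex cap nut clockwise (seen from above) by hand until it comes up against its stop. Then crank the valve wheel clockwise by its upright handle until it is fully shut against its stop, and from there back it off counterclockwise exactly two full turns. Finish with the fingers still gripping the handle and the wheel held still there; do not let go, and leave the jar, the wooden carving and the gouge where they are.

Things in the scene. Friction and masses are not known exactly. Their poses are not given: they have to be found in the camera images.
- station: the air station, fixed to the bench but at a different place and yaw each time: steel base plate 100 x 290 x 12 mm (x, y, z of its own frame) with an aluminium manifold bar along its y axis, the wheel valve 85 mm towards its -y, a flat round gauge (top 79 mm above the bench) in the middle, the hex cap nut 85 mm towards its +y. Origin on the bench under the middle; z up.
- wheel_hub (a point): centre of the dark steel valve wheel, on its upright axis, in the plane of the rim, 105 mm above the bench. The wheel lies level, rim circle 110 mm across (12 mm thick bar), hub 26 mm across, three spokes; its hub, rim and spokes reach no higher than 116 mm above the bench. The point's x axis points from the hub to the handle and turns with the wheel; at the shut stop that x axis points along the station's x axis.
- wheel (a joint): turning angle of the valve wheel in rad: 0 = shut against its rigid stop, growing counterclockwise seen from above (opening), one turn = 6.283. It does not rise as it turns. Starts open by 1.5 to 6 rad, can go to 22. Stays where it is left; turning it takes about 0.12 N m (2 to 3 N at the handle).
- spinner: the black upright crank handle on the wheel's rim, 55 mm from the wheel's axis: a plain round grip 20 mm across and 46 mm tall, standing from 112 mm to 158 mm above the bench. It spins freely about its own upright axis, so a gripper holding it can keep its own yaw while it goes round the wheel. Origin at the centre of its foot.
- handle_mid (a point): centre of the crank handle, 24 mm above its foot, 136 mm above the bench; it travels on a level circle of 55 mm radius about the hub. Gripped here from above.
- nut_mid (a point): centre of the brass hex cap nut, half-way up, 89 mm above the bench: 32 mm across flats (37 mm across corners), 26 mm tall (76 to 102 mm above the bench), on an upright brass stub 24 mm across. z up; the point's x axis is square to one pair of flats and turns with the nut (other pairs at 60 and 120 degrees).
- nut (a joint): turning angle of the cap nut in rad about its upright axis: 0 = tight against its rigid stop, growing counterclockwise seen from above (loosening), never beyond 1.6. Starts loose by 0.6 to 1.2 rad. It does not rise as it turns, stays where it is left, and takes about 0.1 N m to turn.
- wax_jar: bystander: amber glass jar with steel lid, 52 mm across, 60 mm tall, loose beyond the station; origin at the centre of its underside
- carving: bystander: small turned wooden figure, 56 mm across its foot, 78 mm tall, loose on the robot's side of the station; origin at the centre of its underside
- gouge: bystander: hand gouge with a wooden handle lying loose on the bench beside the station, to the robot's right; its frame's x axis runs from handle to blade

How it is judged:
By the outcome, as a careful person would: the job done as asked, in the order asked, and still so for the second after the job is handed in, while the arm keeps its last pose, push and grip.
It also fails if it takes over 72 s, if anything falls off the work surface, if the arm or the gripper's body presses on something with over 40 N, if the wrist force passes 120 N, or if a joint passes its speed limit or range.

## Working session

There is one attempt and no reset: what is moved stays moved. The work goes in short steps, Python scripts to look and compute and a tool call to move; the robot and the scene stay as the last step left them, time stands still between calls to the robot, and variables do not carry over. Pictures are saved under pics/ and viewed, and the job is handed in when it is done.

Besides the shell and the picture viewer there is one more tool, called as name(argument=value, ...), one argument or row to a line, values as JSON. send_rows: Moves the arm, as the interface text tells. Its arguments: {"type":"object","properties":{"steps":{"type":"string"}},"required":["steps"]}

```bash
mkdir -p pics
python3 - <<'E'
from station import bot
import cv2,numpy as np
np.set_printoptions(precision=4,suppress=True)
s=bot.sense();print(s)
for n in ["side","top","wrist"]:
    c=bot.get_calibration(n);print(n,c)
    cv2.imwrite(f"pics/{n}0.png",bot.read_camera(n)[:,:,::-1])
E
```

```text
{'time': 0.0, 'qpos': array([-1.4401,  0.2212,  1.5276, -0.    ,  1.3947, -0.1261]), 'joint_velocities': array([ 0.0012,  0.0006, -0.0004, -0.0013,  0.002 , -0.001 ]), 'joint_torque': array([  0.0009, -49.4617, -38.737 ,   0.07  ,   0.0569,  -0.0001]), 'position': array([ 0.1586, -0.6038,  0.1857]), 'ee_rot': array([[ 0.9672,  0.254 , -0.0003],
       [ 0.254 , -0.9672,  0.0019],
       [ 0.0002, -0.0019, -1.    ]]), 'force': array([ 0.1329, -0.0932, -0.1922]), 'wrist_torque': array([-0.0077,  0.0087,  0.0227]), 'finger_gap': 1.0022560645565888}
side {'K': array([[438.0275,   0.    , 250.1671],
       [  0.    , 438.0275, 189.594 ],
       [  0.    ,   0.    ,   1.    ]]), 'extrinsics': array([[-0.7884, -0.6151, -0.0054,  0.4451],
       [ 0.397 , -0.5155,  0.7594, -0.3279],
       [-0.4699,  0.5966,  0.6506, -0.6738],
       [ 0.    ,  0.    ,  0.    ,  1.    ]])}
top {'K': array([[418.5472,   0.    , 268.8698],
       [  0.    , 418.5472, 188.8616],
       [  0.    ,   0.    ,   1.    ]]), 'extrinsics': array([[-0.0059, -0.9995, -0.0315, -0.0185],
       [ 0.9854, -0.0112,  0.1699, -0.5787],
       [-0.1701, -0.03  ,  0.985 , -0.8221],
       [ 0.    ,  0.    ,  0.    ,  1.    ]])}
wrist {'K': array([[297.3186,   0.    , 257.3112],
       [  0.    , 297.3186, 190.9789],
       [  0.    ,   0.    ,   1.    ]]), 'extrinsics': array([[ 0.2531, -0.9674, -0.0025, -0.6218],
       [ 0.9279,  0.2435, -0.2823,  0.0344],
       [ 0.2738,  0.0692,  0.9593, -0.3914],
       [ 0.    ,  0.    ,  0.    ,  1.    ]])}
```

View pics/top0.png

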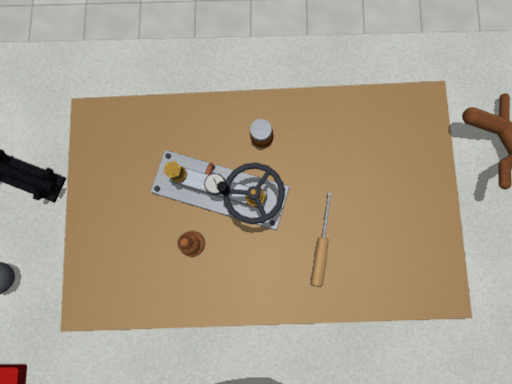

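View pics/side0.png

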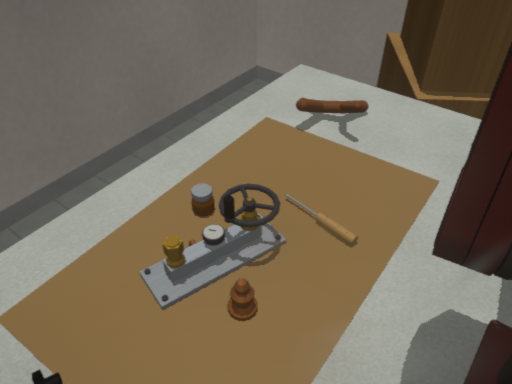

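View pics/wrist0.png

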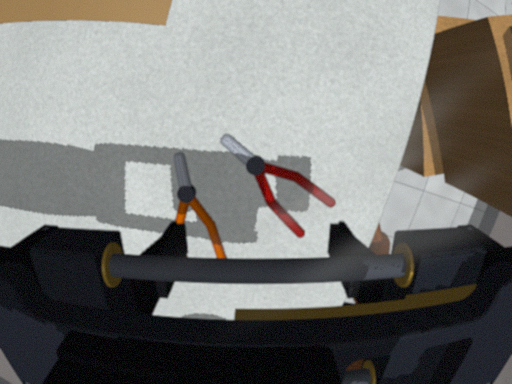

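Run:
```python
import cv2
a=cv2.imread('pics/top0.png')[110:270,140:300]; cv2.imwrite('pics/top0z.png',cv2.resize(a,None,fx=3.7,fy=3.7,interpolation=cv2.INTER_CUBIC))
a=cv2.imread('pics/side0.png')[170:330,130:330]; cv2.imwrite('pics/side0z.png',cv2.resize(a,None,fx=3.7,fy=3.7,interpolation=cv2.INTER_CUBIC))
```

```text
(no output)
```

View pics/top0z.png

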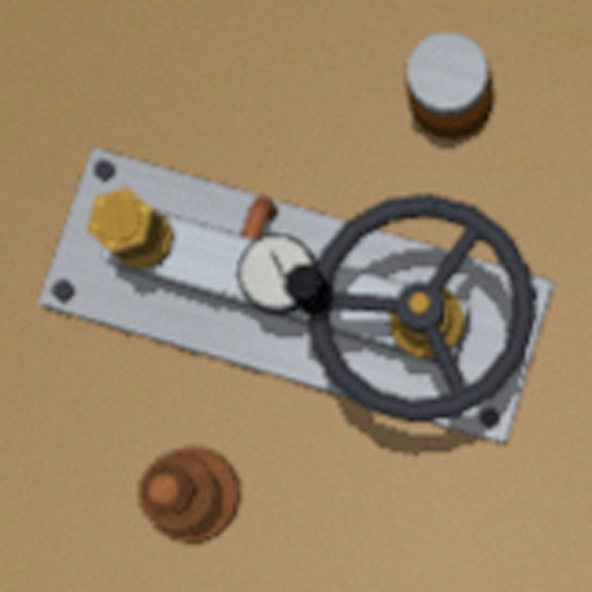

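View pics/side0z.png

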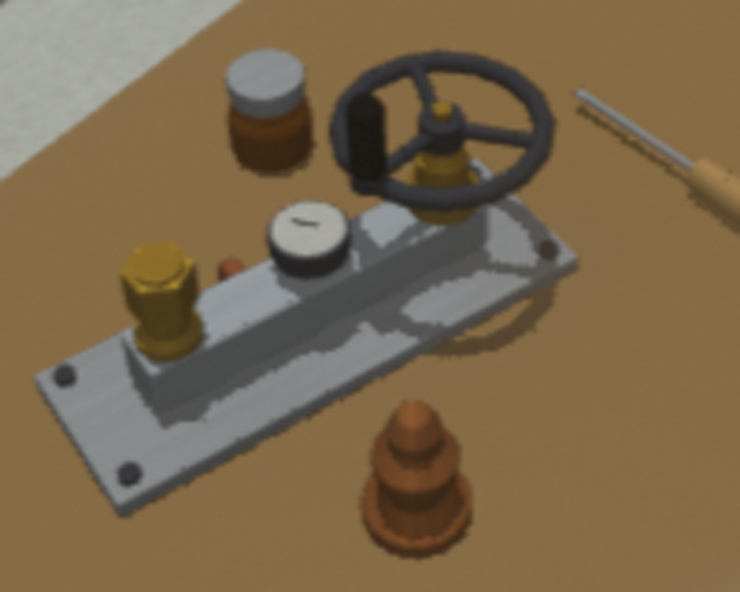

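```bash
cat > h.py <<'E'
import numpy as np,cv2
from station import bot
np.set_printoptions(precision=4,suppress=True)
def ray(cal,u,v,fish=False):
    K=np.array(cal['K']);E=np.array(cal['extrinsics'])
    x=(u-K[0,2])/K[0,0];y=(v-K[1,2])/K[1,1]
    if fish:
        r=np.hypot(x,y); d=np.array([np.sin(r)*x/max(r,1e-9),np.sin(r)*y/max(r,1e-9),np.cos(r)])
    else: d=np.array([x,y,1.])
    d=d*[1,-1,-1]
    R=E[:3,:3]; return -R.T@E[:3,3], R.T@d
def onz(cal,u,v,z,fish=False):
    o,d=ray(cal,u,v,fish); return o+d*(z-o[2])/d[2]
def proj(cal,p,fish=False):
    K=np.array(cal['K']);E=np.array(cal['extrinsics'])
    c=(E[:3,:3]@p+E[:3,3])*[1,-1,-1]
    if fish:
        t=np.arctan2(np.hypot(c[0],c[1]),c[2]); q=c[:2]/np.hypot(c[0],c[1])*t
    else: q=c[:2]/c[2]
    return q*K[0,0]+K[:2,2]
E
python3 - <<'E'
from h import *
c=bot.get_calibration('top');f=lambda u,v,z:onz(c,140+u/3.7-.4,110+v/3.7-.4,z)
cs=[f(*p,.012) for p in [(95,150),(40,303),(507,442),(552,285)]]
for q in cs: print(q)
m=np.mean(cs,0);d=(cs[0]+cs[1]-cs[2]-cs[3])/2
print('mid',m,np.linalg.norm(d)); ey=d/np.linalg.norm(d);print('yaw',np.degrees(np.arctan2(-ey[0],ey[1])))
print('pred nut',m+.085*ey,'hub',m-.085*ey)
print('nut',f(121,217,.102),'rim',f(423.5,307,.105),'handle',f(304,284,.158))
cs_=bot.get_calibration('side');g=lambda u,v,z:onz(cs_,130+u/3.7-.4,170+v/3.7-.4,z)
print('side nut',g(159,265,.102),'rim',g(442,130,.105),'handle',g(366,103,.158),'hand low',g(367,190,.112))
E
```

```text
[0.675  0.2078 0.012 ]
[0.582  0.2372 0.012 ]
[ 0.4976 -0.0384  0.012 ]
[ 0.5894 -0.0656  0.012 ]
mid [0.586  0.0853 0.012 ] 0.2873566342493049
yaw -17.20637027497335
pred nut [0.6112 0.1665 0.012 ] hub [0.5609 0.0041 0.012 ]
nut [0.6131 0.1665 0.102 ] rim [0.5619 0.0037 0.105 ] handle [0.5653 0.0593 0.158 ]
side nut [0.612  0.1673 0.102 ] rim [0.5603 0.008  0.105 ] handle [0.5664 0.0606 0.158 ] hand low [0.558  0.0725 0.112 ]
```

send_rows(
  steps="0 0 -0.05 -8 1; 0 0 -0.1 -16 1; 0.035 -0.035 -0.11 -24 1; 0.07 -0.07 -0.11 -32 1; 0.105 -0.105 -0.11 -40 1; 0.14 -0.14 -0.11 -48 1; 0.175 -0.175 -0.11 -56 1; 0.21 -0.21 -0.11 -64 1; 0.245 -0.245 -0.11 -72 1; 0.28 -0.28 -0.11 -80 1; 0.315 -0.315 -0.11 -88 1; 0.35 -0.35 -0.11 -90 1",
)

```text
time: 1.35
position: [0.4088, -0.1748, 0.2965]
ee_rot: [[-0.258, 0.966, 0.0], [0.966, 0.258, 0.001], [0.001, 0.0, -1.0]]
force: [0.5, -1.5, -0.1]
finger_gap: 0.997
```

```bash
cat > rel.py <<'E'
from h import *
import sys
s=bot.sense();R=np.array(s['ee_rot']);p=np.array(s['position'])
print('t',s['time'],'p',p,'xang',np.degrees(np.arctan2(R[1,0],R[0,0])),'q6',s['qpos'][5],'F',s['force'],'T',s['wrist_torque'],'gap',s['finger_gap'])
print('tiltz',R[:,2])
if len(sys.argv)>3:
    t=np.array([float(a) for a in sys.argv[1:4]]);print('rel',R.T@(t-p))
E
python3 rel.py 0.56 0.15 0.3
```

```text
t 1.35 p [ 0.4088 -0.1748  0.2965] xang 104.94890677592814 q6 -0.8436412384080276 F [ 0.4976 -1.5222 -0.1478] T [ 0.0327 -0.2078 -0.0065] gap 0.9967630044355189
tiltz [ 0.0001  0.0013 -1.    ]
rel [ 0.2748  0.2299 -0.003 ]
```

send_rows(
  steps="0.04 0.033 0 0 1; 0.08 0.066 0 0 1; 0.12 0.1 0 0 1; 0.16 0.133 0 0 1; 0.2 0.166 0 0 1; 0.24 0.2 0 0 1; 0.275 0.23 0 0 1; 0.275 0.23 0 0 1; 0.275 0.23 0 0 1",
)

```text
time: 2.25
position: [0.5599, 0.1517, 0.2959]
ee_rot: [[-0.261, 0.965, -0.002], [0.965, 0.261, 0.001], [0.001, -0.001, -1.0]]
force: [-0.4, -0.2, -1.1]
finger_gap: 1.002
```

```bash
python3 rel.py
python3 - <<'E'
from h import *
c=bot.get_calibration('wrist');im=bot.read_camera('wrist')
cv2.imwrite('pics/w1.png',im[:,:,::-1])
print(proj(c,np.array([.612,.1668,.102]),True),-c['extrinsics'][:3,:3].T@c['extrinsics'][:3,3])
import pickle;pickle.dump(c,open('c1.pkl','wb'))
E
```

```text
t 2.25 p [0.5599 0.1517 0.2959] xang 105.12205423668226 q6 -0.13588547220167838 F [-0.3508 -0.2409 -1.1094] T [-0.0439 -0.11    0.0314] gap 1.0017026666091167
tiltz [-0.0017  0.0009 -1.    ]
[298.195  165.1884] [0.5388 0.2282 0.4938]
```

View pics/w1.png

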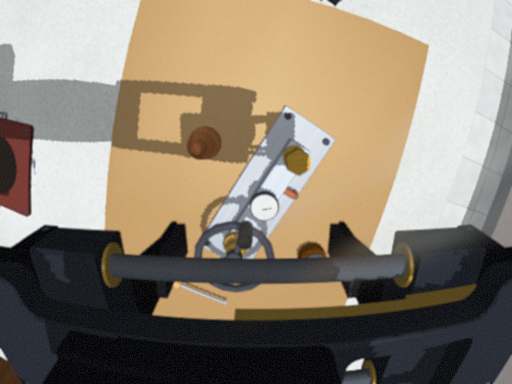

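Run:
```python
import cv2
a=cv2.imread('pics/w1.png')[125:195,250:350]; cv2.imwrite('pics/w1z.png',cv2.resize(a,None,fx=8,fy=8,interpolation=cv2.INTER_CUBIC))
```

```text
(no output)
```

View pics/w1z.png

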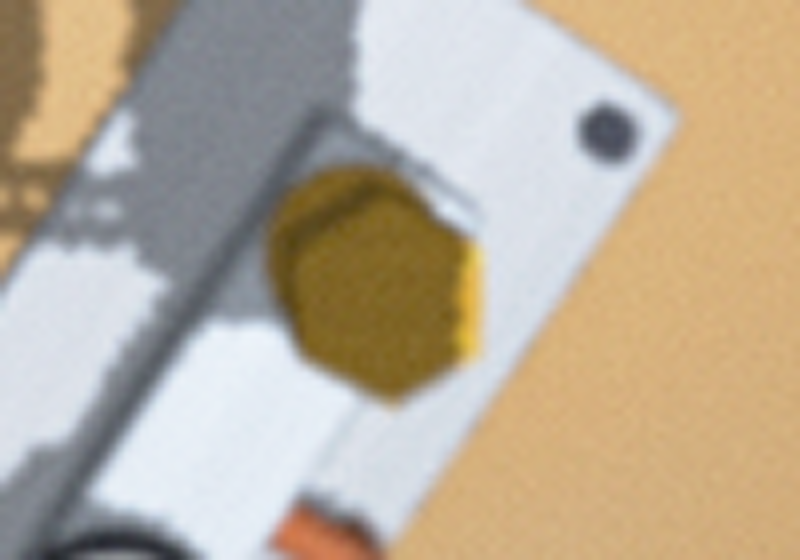

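Run:
```python
from h import *
import pickle;c=pickle.load(open('c1.pkl','rb'))
f=lambda u,v,z=.102:onz(c,250+u/8-.44,125+v/8-.44,z,True)
P=[f(*p) for p in [(480,245),(480,357),(390,408),(303,355)]]
for i in range(3):
    d=P[i+1]-P[i];print(np.linalg.norm(d),(np.degrees(np.arctan2(d[1],d[0]))+90)%60)
print('centre via opp corners',(P[0]+P[3])/2)
ct=bot.get_calibration('top');ft=lambda u,v:onz(ct,140+u/3.7-.4,110+v/3.7-.4,.102)
Q=[ft(*p) for p in [(125,187),(158,205),(152,240),(120,250),(88,228),(95,196)]]
print(np.mean(Q,0))
for i in range(6):
    d=Q[(i+1)%6]-Q[i];print(np.linalg.norm(d),(np.degrees(np.arctan2(d[1],d[0]))+90)%60)
# wheel items in wrist
```

```text
0.019319816684001387 17.28693628687995
0.017685616301055588 15.689286315026777
0.01769405007884069 13.985534743199281
centre via opp corners [0.6112 0.171  0.102 ]
[0.6128 0.1654 0.102 ]
0.02083758002754101 30.78111507388499
0.019335262590796848 22.07446729980967
0.01785456749129124 17.083977828743514
0.021526864472637786 25.322740389590763
0.017843325482490513 19.85494970191442
0.016794026612676857 16.449090139860914
```

```bash
python3 rel.py 0.612 0.168 0.15
```

```text
t 2.3 p [0.5597 0.1503 0.2963] xang 105.03083433560262 q6 -0.13641147691229974 F [ 1.0646  0.0258 -0.0658] T [-0.0198 -0.138   0.0408] gap 0.9983795832591629
tiltz [-0.0014  0.0003 -1.    ]
rel [0.0035 0.0553 0.1462]
```

send_rows(
  steps="0.002 0.028 0.03 0 1; 0.0035 0.055 0.07 -1 1; 0.0035 0.055 0.11 -1 1; 0.0035 0.055 0.146 -1 1; 0.0035 0.055 0.146 -1 1; 0.0035 0.055 0.146 -1 1",
)

```text
time: 2.9
position: [0.6114, 0.1664, 0.1508]
ee_rot: [[-0.274, 0.962, -0.002], [0.962, 0.274, -0.0], [0.001, -0.002, -1.0]]
force: [0.4, 0.3, 1.7]
finger_gap: 1.001
```

```bash
python3 rel.py 0.612 0.168 0.083
python3 - <<'E'
from h import *
c=bot.get_calibration('wrist');im=bot.read_camera('wrist')
cv2.imwrite('pics/w2.png',cv2.resize(im[150:350,150:400,::-1],None,fx=3,fy=3,interpolation=cv2.INTER_CUBIC))
cv2.imwrite('pics/w2raw.png',im[:,:,::-1])
print((proj(c,np.array([.612,.168,.102]),True)-[150,150])*3)
import pickle;pickle.dump(c,open('c2.pkl','wb'))
E
```

```text
t 2.9 p [0.6114 0.1664 0.1508] xang 105.92674555797034 q6 -0.13689049548005336 F [0.4329 0.3367 1.7033] T [ 0.0053 -0.173  -0.0163] gap 1.0005043556995095
tiltz [-0.0021 -0.     -1.    ]
rel [0.0014 0.0012 0.0678]
[328.3566 141.815 ]
```

View pics/w2.png

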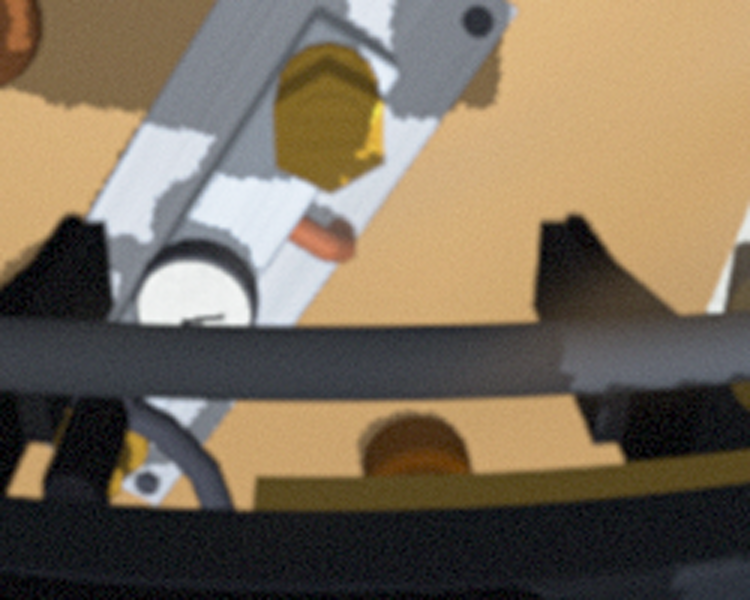

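send_rows(
  steps="0.002 0.001 0.035 0 1; 0.002 0.001 0.068 0 1; 0.002 0.001 0.068 0 0.7; 0.002 0.001 0.068 0 0.5; 0.002 0.001 0.068 0 0.3; 0.002 0.001 0.068 0 0.2; 0.002 0.001 0.068 0 0.2; 0.002 0.001 0.068 0 0.2;0.002 0.001 0.068 0 0.2; 0.002 0.001 0.068 0 0.2",
)

```text
time: 3.95
position: [0.6133, 0.1691, 0.0848]
ee_rot: [[-0.275, 0.961, 0.001], [0.961, 0.275, 0.001], [0.0, 0.002, -1.0]]
force: [-0.1, -0.7, 0.5]
finger_gap: 0.352
```

```bash
python3 rel.py 0.612 0.168 0.083
```

```text
t 3.95 p [0.6133 0.1691 0.0848] xang 105.952661586653 q6 -0.13349389675907836 F [-0.1107 -0.6529  0.542 ] T [-0.0122 -0.1218 -0.0392] gap 0.351847747347567
tiltz [ 0.0015  0.0005 -1.    ]
rel [-0.0007 -0.0016  0.0018]
```

send_rows(
  steps="0 0 0 0 0; 0 0 0 5 0; 0 0 0 10 0; 0 0 0 15 0; 0 0 0 20 0; 0 0 0 25 0; 0 0 0 30 0; 0 0 0 30 0",
)

```text
time: 4.75
position: [0.6132, 0.1692, 0.0847]
ee_rot: [[0.243, 0.97, 0.001], [0.97, -0.243, 0.001], [0.001, 0.001, -1.0]]
force: [0.5, -0.1, -0.2]
finger_gap: 0.002
```

```bash
python3 rel.py 0.612 0.168 0.083
```

```text
t 4.75 p [0.6132 0.1692 0.0847] xang 75.90927347156848 q6 0.3908608633194119 F [ 0.4942 -0.0694 -0.1971] T [-0.0195 -0.0682  0.0226] gap 0.0016019695678440287
tiltz [ 0.0012  0.0006 -1.    ]
rel [-0.0014 -0.0009  0.0017]
```

Run:
```python
from h import *
for n in ['wrist','top','side']:
    im=bot.read_camera(n)
    if n=='wrist': b=im[150:350,150:400,::-1]
    elif n=='top': b=im[110:270,140:300,::-1]
    else: b=im[170:330,130:330,::-1]
    cv2.imwrite(f'pics/{n}3.png',cv2.resize(b,None,fx=3,fy=3,interpolation=cv2.INTER_CUBIC))
```

```text
(no output)
```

View pics/wrist3.png

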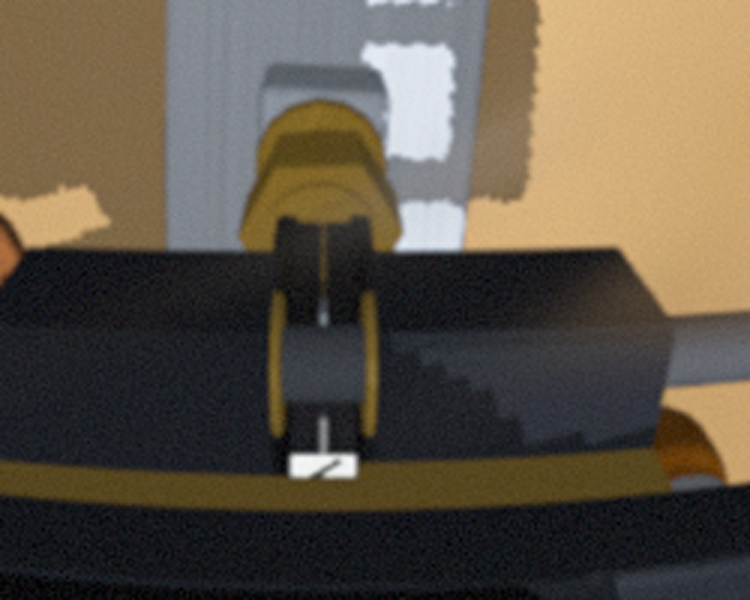

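View pics/side3.png

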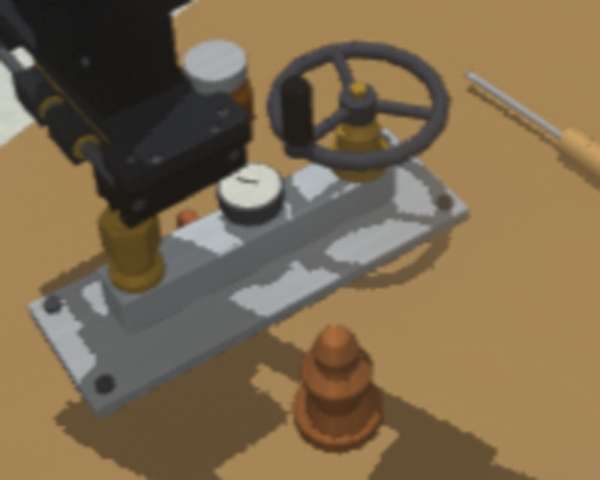

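View pics/top3.png

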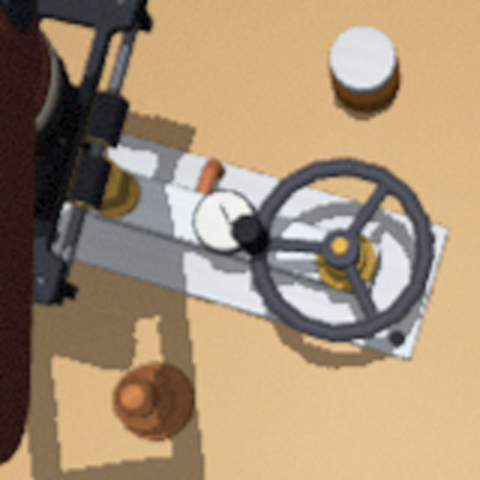

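Run:
```python
from h import *
s=bot.sense();p=np.array(s['position'])
c=bot.get_calibration('wrist')
R=np.array(s['ee_rot'])
for dz in (0,.019): print((proj(c,p+[0,0,dz],True)-[150,150])*3)
for q in ([.612,.168,.102],[.612,.168,.076]): print('nut',(proj(c,np.array(q),True)-[150,150])*3)
E=c['extrinsics'];print(R.T@(-E[:3,:3].T@E[:3,3]-p), R.T@E[:3,:3].T)
for n in('top','side'):
    E=bot.get_calibration(n)['extrinsics'];print(-E[:3,:3].T@E[:3,3])
    print(proj(bot.get_calibration(n),p))
```

```text
[328.9173 206.8241]
[329.6363 238.9284]
nut [325.4677 241.575 ]
nut [324.9797 199.0586]
[ 0.079  -0.0016 -0.1978] [[-0.0009  0.9594  0.282 ]
 [ 1.      0.0008  0.0004]
 [ 0.0001  0.282  -0.9594]]
[ 0.4303 -0.0496  0.9075]
[173.2276 170.0737]
[0.1645 0.5067 0.6898]
[172.5177 247.938 ]
```

Run:
```python
from h import *
s=bot.sense();p=np.array(s['position']);R=np.array(s['ee_rot'])
ct=bot.get_calibration('side');cw=bot.get_calibration('wrist')
for z in (-.07,-.10):
  for a in (-.0375,.0375):
    for b in (-.095,.095): print(z,a,b,(proj(ct,p+R@[a,b,z])-[130,170])*3)
print('wrist: front edge of tip')
for z in (0,-.01,-.02,-.03):
  print(z,[((proj(cw,p+R@[a,b,z],True)-[150,150])*3).round() for a in(.0095,) for b in (-.015,.015,.0435)])
```

```text
-0.07 -0.0375 -0.095 [260.2277 218.3073]
-0.07 -0.0375 0.095 [89.2966 43.9466]
-0.07 0.0375 -0.095 [142.0664 284.5127]
-0.07 0.0375 0.095 [-19.5277  93.1041]
-0.1 -0.0375 -0.095 [257.2066 180.0804]
-0.1 -0.0375 0.095 [82.6029  6.8797]
-0.1 0.0375 -0.095 [135.4245 246.2189]
-0.1 0.0375 0.095 [-29.2451  55.6054]
wrist: front edge of tip
0 [array([265., 169.]), array([393., 169.]), array([511., 168.])]
-0.01 [array([263., 184.]), array([396., 184.]), array([520., 183.])]
-0.02 [array([260., 200.]), array([400., 200.]), array([529., 199.])]
-0.03 [array([256., 218.]), array([404., 218.]), array([540., 216.])]
```

send_rows(
  steps="0 0 -0.02 -6 1; 0 0 -0.02 -12 1; 0 0 -0.02 -18 1; 0 0 -0.02 -24 1; 0 0 -0.02 -30 1; 0 0 -0.02 -30 1; 0 0 0 -30 1; 0 0 0.01 -30 1; 0 0 0.01 -30 1",
)

```text
time: 5.8
position: [0.6113, 0.1688, 0.0723]
ee_rot: [[-0.276, 0.961, -0.003], [0.961, 0.276, -0.0], [0.001, -0.003, -1.0]]
force: [0.2, -0.2, -0.7]
finger_gap: 0.745
```

```bash
python3 rel.py 0.612 0.168 0.083
python3 - <<'E'
from h import *
for n in ['wrist','side']:
    im=bot.read_camera(n)
    if n=='wrist': b=im[150:350,150:400,::-1]
    else: b=im[120:320,100:350,::-1]
    cv2.imwrite(f'pics/{n}4.png',cv2.resize(b,None,fx=3,fy=3,interpolation=cv2.INTER_CUBIC))
E
```

```text
t 5.8 p [0.6113 0.1688 0.0723] xang 106.00461065376271 q6 -0.13446160524315143 F [ 0.2136 -0.1674 -0.6697] T [ 0.0306 -0.0914 -0.0071] gap 0.7447908806093062
tiltz [-0.0031 -0.0001 -1.    ]
rel [-0.001   0.0004 -0.0107]
```

View pics/wrist4.png

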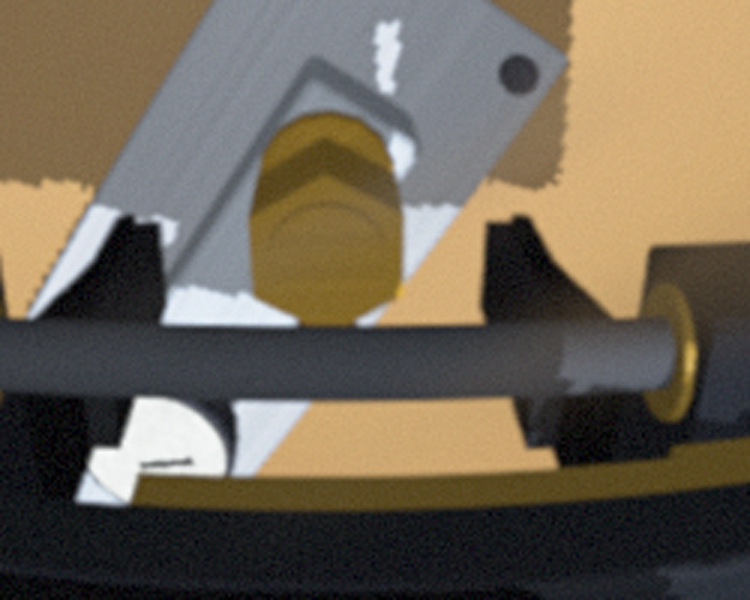

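View pics/side4.png

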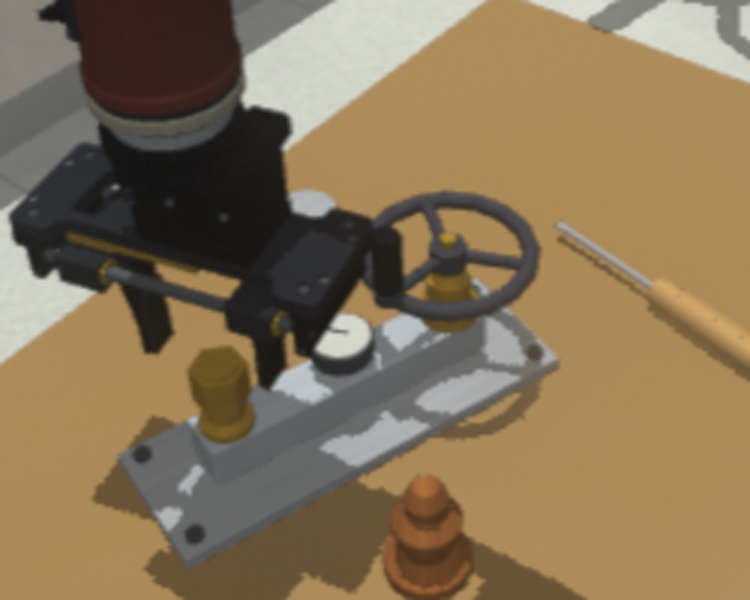

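Run:
```python
from h import *
s=bot.sense();p=np.array(s['position']);R=np.array(s['ee_rot']);print(p,s['finger_gap'])
ct=bot.get_calibration('side')
g=.0435*s['finger_gap']+.006
for z in (0,-.01,-.02,-.03,-.04):
    print(z,[((proj(ct,p+R@[0,b,z])-[100,120])*3).round() for b in (-g,g)])
print((proj(ct,np.array([.612,.168,.102]))-[100,120])*3)
```

```text
[0.613  0.1691 0.0745] 0.8349330326650664
0 [array([281., 415.]), array([161., 376.])]
-0.01 [array([279., 404.]), array([158., 365.])]
-0.02 [array([278., 393.]), array([156., 354.])]
-0.03 [array([276., 381.]), array([153., 343.])]
-0.04 [array([275., 370.]), array([151., 332.])]
[216.8644 364.3855]
```

send_rows(
  steps="0 0 0.008 0 0.8; 0 0 0.018 0 0.6; 0 0 0.018 0 0; 0 0 0.018 0 0; 0 0 0.018 0 0; 0 0 0.018 0 0; 0 0 0.018 0 0; 0 0 0.018 0 0; 0 0 0.018 0 0; 0 0 0.018 0 0; 0 0 0.018 0 0; 0 0 0.018 0 0",
)

```text
time: 7.1
position: [0.6123, 0.1689, 0.0569]
ee_rot: [[-0.276, 0.961, -0.001], [0.961, 0.276, -0.0], [0.0, -0.001, -1.0]]
force: [-4.8, -1.1, 4.9]
finger_gap: 0.362
```

```bash
python3 rel.py 0.612 0.168 0.083
python3 - <<'E'
from h import *
for n in ['wrist','side']:
    im=bot.read_camera(n)
    if n=='wrist': b=im[150:350,150:400,::-1]
    else: b=im[120:320,100:350,::-1]
    cv2.imwrite(f'pics/{n}5.png',cv2.resize(b,None,fx=3,fy=3,interpolation=cv2.INTER_CUBIC))
E
```

```text
t 7.1 p [0.6123 0.1689 0.0569] xang 106.03954806847285 q6 -0.13493916045577647 F [-4.7733 -1.0652  4.9305] T [-0.2442  0.8961  0.0049] gap 0.36174916469013607
tiltz [-0.0009 -0.0001 -1.    ]
rel [-0.0008 -0.0006 -0.0261]
```

View pics/wrist5.png

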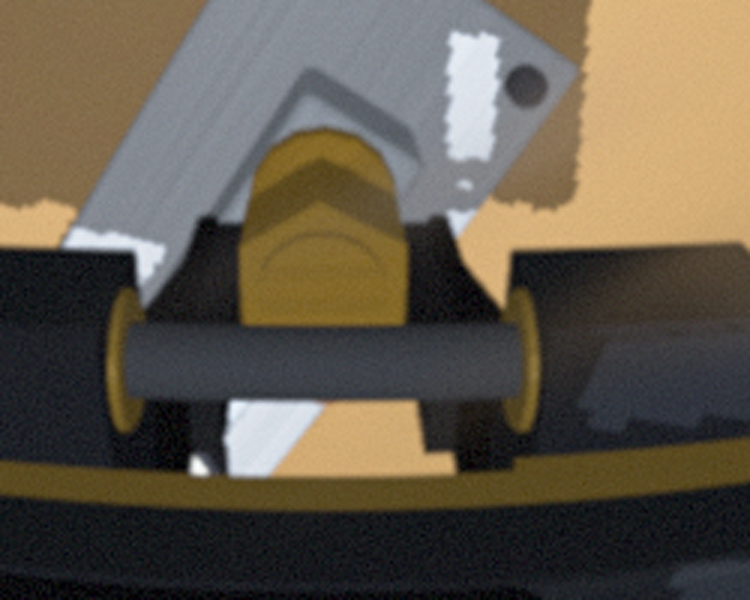

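View pics/side5.png

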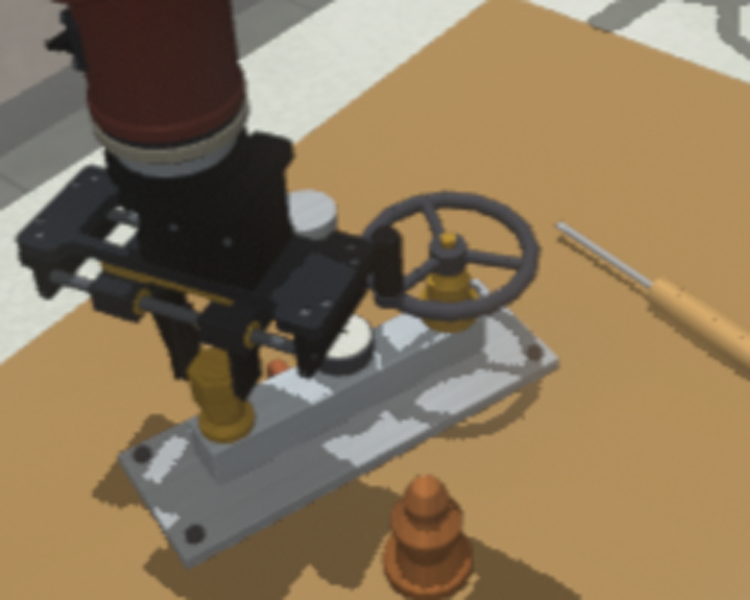

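send_rows(
  steps="0 -0.001 0 5 0; 0 -0.001 0 10 0; 0 -0.001 0 15 0; 0 -0.001 0 20 0; 0 -0.001 0 25 0; 0 -0.001 0 28 0; 0 -0.001 0 28 0",
)

```text
time: 7.9
position: [0.6126, 0.1689, 0.0569]
ee_rot: [[0.208, 0.978, 0.002], [0.978, -0.208, 0.001], [0.001, 0.002, -1.0]]
force: [5.2, 0.8, -3.0]
finger_gap: 0.361
```

```bash
python3 rel.py
```

```text
t 7.9 p [0.6126 0.1689 0.0569] xang 78.00532534938449 q6 0.3539993409605122 F [ 5.2344  0.7579 -2.9802] T [ 0.1819 -0.7361 -0.0388] gap 0.36092214507917825
tiltz [ 0.0017  0.0006 -1.    ]
```

send_rows(
  steps="0 0 0 3 0; 0 0 0 6 0; 0 0 0 9 0; 0 0 0 9 0",
)

```text
time: 8.3
position: [0.6128, 0.1688, 0.0569]
ee_rot: [[0.356, 0.934, 0.002], [0.934, -0.356, 0.0], [0.001, 0.002, -1.0]]
force: [0.4, 0.1, -1.3]
finger_gap: 0.361
```

```bash
python3 rel.py
```

```text
t 8.3 p [0.6128 0.1688 0.0569] xang 69.14227331600152 q6 0.5090446297630077 F [ 0.4324  0.1013 -1.3259] T [-0.0453 -0.1518  0.8336] gap 0.36124846801410876
tiltz [ 0.0022  0.0002 -1.    ]
```

send_rows(
  steps="0 0 0 2 0; 0 0 0 2 0; 0 0 0 2 0",
)

```text
time: 8.6
position: [0.6129, 0.169, 0.057]
ee_rot: [[0.386, 0.923, 0.003], [0.923, -0.386, 0.0], [0.001, 0.002, -1.0]]
force: [0.2, 0.7, -1.2]
finger_gap: 0.37
```

```bash
python3 rel.py
python3 - <<'E'
from h import *
for n in ['wrist']:
    im=bot.read_camera(n)
    b=im[150:350,150:400,::-1]
    cv2.imwrite(f'pics/{n}6.png',cv2.resize(b,None,fx=3,fy=3,interpolation=cv2.INTER_CUBIC))
E
```

```text
t 8.6 p [0.6129 0.169  0.057 ] xang 67.30119750011767 q6 0.5414522016198566 F [ 0.1888  0.7005 -1.2056] T [ 0.0914 -0.1405  0.8349] gap 0.3697526910506279
tiltz [ 0.0025  0.0003 -1.    ]
```

View pics/wrist6.png

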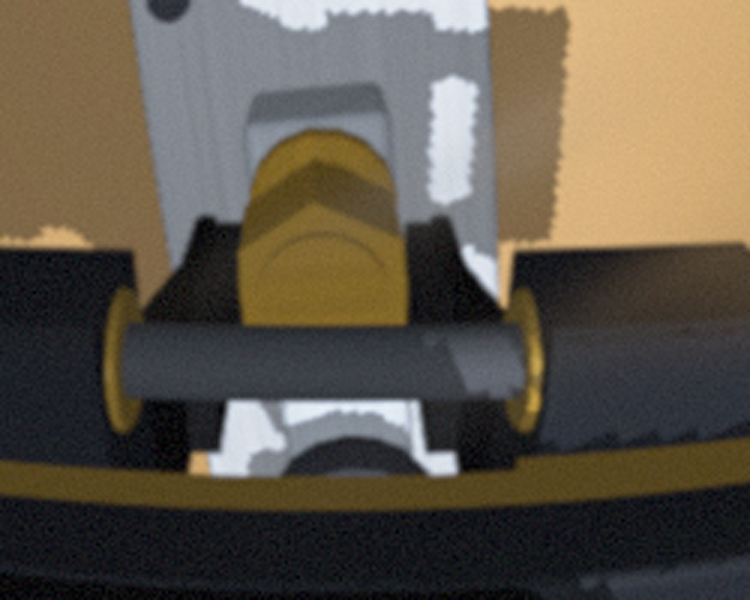

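send_rows(
  steps="0 0 0 0 1; 0 0 0 0 1; 0 0 0 0 1; 0 0 0 0 1; 0 0 0 0 1; 0 0 -0.03 0 1; 0 0 -0.07 0 1; 0 0 -0.11 0 1; 0 0 -0.143 0 1; 0 0 -0.143 0 1",
)

```text
time: 9.65
position: [0.6162, 0.1696, 0.2072]
ee_rot: [[0.386, 0.922, 0.014], [0.922, -0.386, 0.002], [0.007, 0.012, -1.0]]
force: [0.3, -0.3, 0.6]
finger_gap: 0.995
```

```bash
python3 rel.py .5655 .06 .2;python3 - <<'E'
from h import *
for n in ['wrist','top']:
    im=bot.read_camera(n)
    b=im[120:320,150:400,::-1]
    cv2.imwrite(f'pics/{n}7.png',cv2.resize(b,None,fx=3,fy=3,interpolation=cv2.INTER_CUBIC))
c=bot.get_calibration('wrist')
print((proj(c,np.array([.5655,.06,.158]),True)-[150,120])*3)
print((proj(c,np.array([.612,.168,.102]),True)-[150,120])*3)
E
```

```text
t 9.65 p [0.6162 0.1696 0.2072] xang 67.26646275697249 q6 0.5420331287710035 F [ 0.3012 -0.3096  0.6416] T [-0.0242 -0.076  -0.0389] gap 0.9946955884947307
tiltz [ 0.0135  0.002  -0.9999]
rel [-0.1207 -0.0045  0.0063]
[322.0432 571.7286]
[324.4289 193.7123]
```

View pics/wrist7.png

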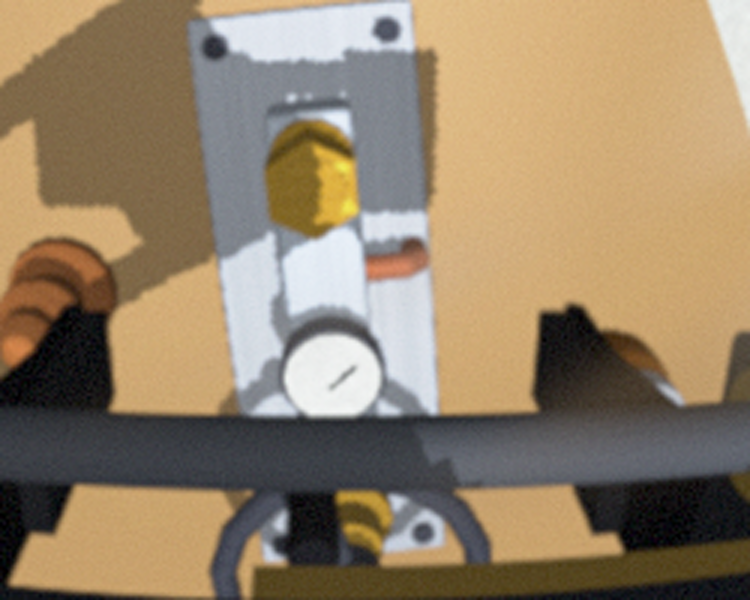

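Run:
```python
from h import *
c=bot.get_calibration('wrist');im=bot.read_camera('wrist')
import pickle;pickle.dump(c,open('c8.pkl','wb'))
b=im[150:210,225:285,::-1];cv2.imwrite('pics/w8.png',cv2.resize(b,None,fx=10,fy=10,interpolation=cv2.INTER_CUBIC))
```

```text
(no output)
```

View pics/w8.png

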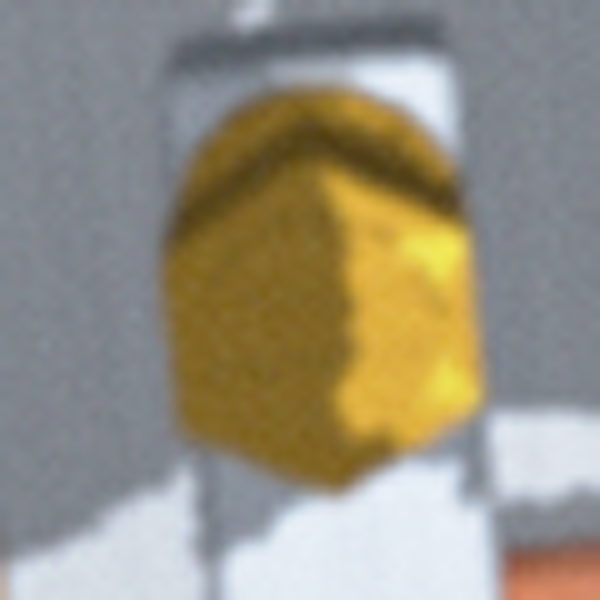

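send_rows(
  steps="-0.04 -0.002 0 0 1; -0.08 -0.003 0 0 1; -0.121 -0.0045 0.004 0 1; -0.121 -0.0045 0.004 0 1; -0.121 -0.0045 0.004 0 1",
)

```text
time: 10.3
position: [0.5599, 0.0584, 0.1933]
ee_rot: [[0.388, 0.922, -0.001], [0.922, -0.388, 0.001], [0.0, -0.002, -1.0]]
force: [0.1, 0.1, -0.1]
finger_gap: 0.998
```

```bash
python3 rel.py .5655 .06 .097;python3 - <<'E'
from h import *
c=bot.get_calibration('wrist')
for n in ['wrist']:
    im=bot.read_camera(n)
    b=im[120:320,150:400,::-1]
    cv2.imwrite(f'pics/{n}9.png',cv2.resize(b,None,fx=3,fy=3,interpolation=cv2.INTER_CUBIC))
print((proj(c,np.array([.5655,.06,.158]),True)-[150,120])*3)
print((proj(c,np.array([.561,.004,.105]),True)-[150,120])*3)
E
```

```text
t 10.3 p [0.5599 0.0584 0.1933] xang 67.1505535534289 q6 0.36218389888855457 F [ 0.1054  0.1377 -0.1012] T [-0.0127 -0.0917 -0.0355] gap 0.9983059445408858
tiltz [-0.0014  0.0007 -1.    ]
rel [0.0036 0.0047 0.0963]
[345.3989 236.0474]
[390.8228 334.2153]
```

View pics/wrist9.png

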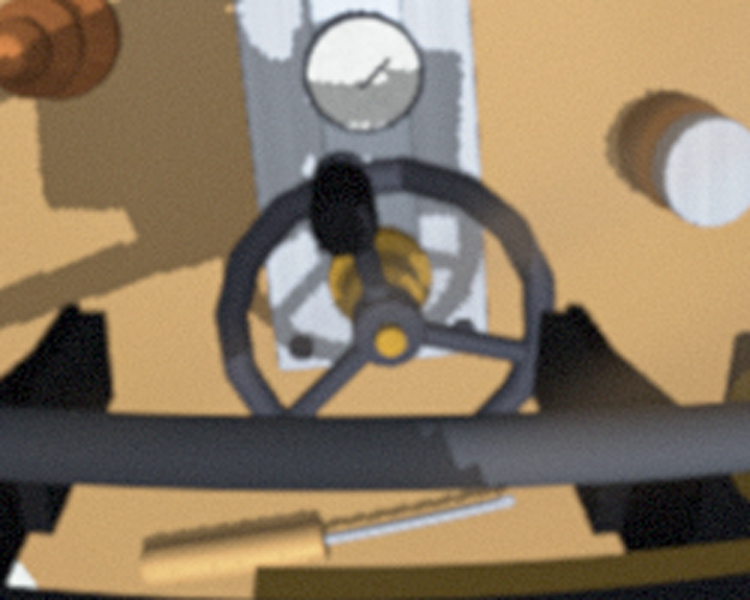

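send_rows(
  steps="0.0045 0.0047 0.04 0 1; 0.0045 0.0047 0.08 0 0.9; 0.0045 0.0047 0.096 0 0; 0.0045 0.0047 0.096 0 0; 0.0045 0.0047 0.096 0 0; 0.0045 0.0047 0.096 0 0; 0.0045 0.0047 0.096 0 0; 0.0045 0.0047 0.096 0 0; 0.0045 0.0047 0.096 0 0; 0.0045 0.0047 0.096 0 0; 0.0045 0.0047 0.096 0 0; 0.0045 0.0047 0.096 0 0",
)

```text
time: 11.55
position: [0.5668, 0.0614, 0.0981]
ee_rot: [[0.387, 0.922, 0.0], [0.922, -0.387, 0.001], [0.001, -0.0, -1.0]]
force: [0.1, -0.4, 2.0]
finger_gap: 0.218
```

```bash
python3 rel.py .5655 .06 .097;python3 - <<'E'
from h import *
for n in ['wrist','side']:
    im=bot.read_camera(n)
    b=im[120:320,150:400,::-1]
    cv2.imwrite(f'pics/{n}10.png',cv2.resize(b,None,fx=3,fy=3,interpolation=cv2.INTER_CUBIC))
E
```

```text
t 11.55 p [0.5668 0.0614 0.0981] xang 67.21082462417009 q6 0.3667596904801211 F [ 0.0718 -0.378   2.0291] T [-0.1496 -0.084  -0.0437] gap 0.2178984803391828
tiltz [ 0.      0.0006 -1.    ]
rel [-0.0018 -0.0007  0.0011]
```

View pics/wrist10.png

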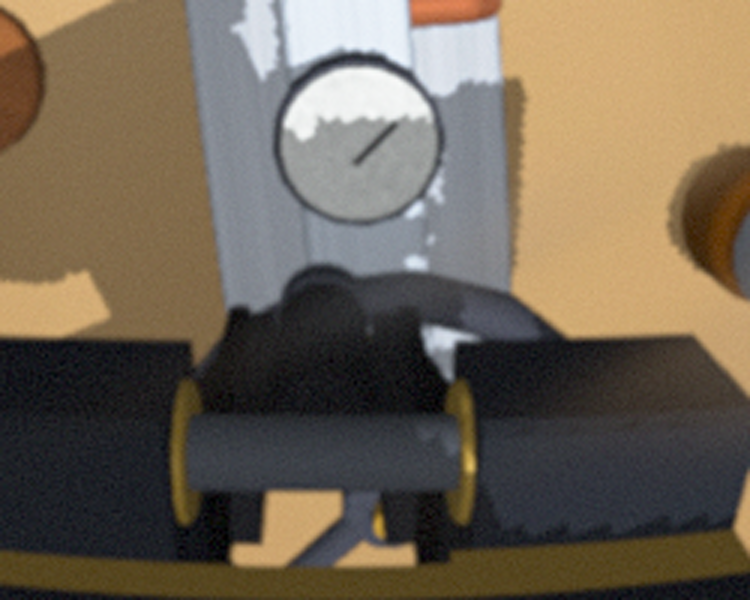

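View pics/side10.png

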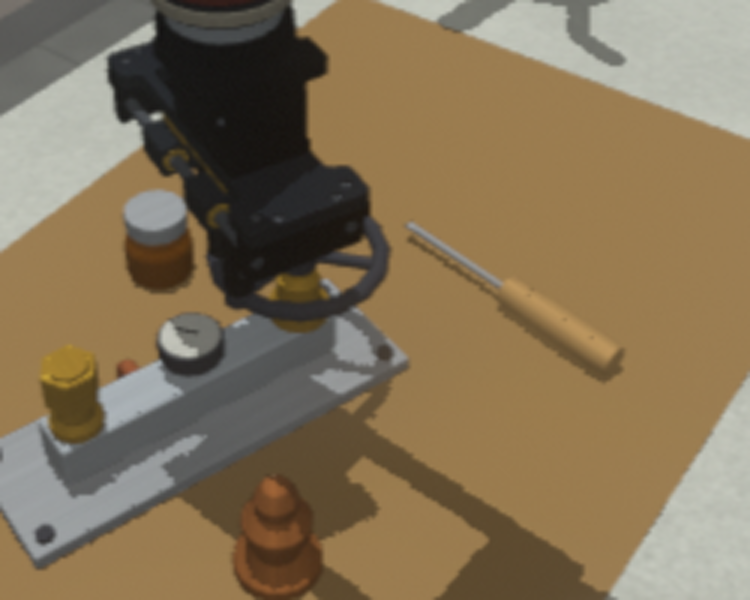

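```bash
cat > arc.py <<'E'
from h import *
import sys
# arc.py cx cy dstep n : tool-frame rows along circle around C starting at measured pose
cx,cy,st,n=map(float,sys.argv[1:5]);n=int(n)
s=bot.sense();R=np.array(s['ee_rot']);p=np.array(s['position'])
a0=np.arctan2(p[1]-cy,p[0]-cx);print('ang',np.degrees(a0),'r',np.hypot(p[1]-cy,p[0]-cx),'F',s['force'],'T',s['wrist_torque'],s['finger_gap'])
r=.055;zt=float(sys.argv[5]) if len(sys.argv)>5 else p[2]
print('; '.join('%.4f %.4f %.4f 0 0'%tuple(R.T@(np.array([cx+r*np.cos(a),cy+r*np.sin(a),zt])-p)) for a in a0+np.radians(st)*np.arange(1,n+1)))
E
python3 arc.py .5617 .0062 -8 6
```

```text
ang 84.7159334843595 r 0.05545080493009562 F [-0.2906 -1.2573  1.9885] T [-0.1804 -0.0062 -0.0343] 0.2111657874049249
0.0014 0.0076 -0.0000 0 0; 0.0021 0.0152 -0.0000 0 0; 0.0018 0.0229 -0.0000 0 0; 0.0004 0.0304 -0.0000 0 0; -0.0021 0.0377 -0.0000 0 0; -0.0055 0.0446 -0.0000 0 0
```

send_rows(
  steps="0.0014 0.0076 0 0 0; 0.0021 0.0152 0 0 0; 0.0018 0.0229 0 0 0; 0.0004 0.0304 0 0 0; -0.0021 0.0377 0 0 0; -0.0055 0.0446 0 0 0",
)

```text
time: 12.25
position: [0.6069, 0.039, 0.0981]
ee_rot: [[0.387, 0.922, 0.001], [0.922, -0.387, 0.001], [0.001, 0.001, -1.0]]
force: [-0.1, 4.1, 1.2]
finger_gap: 0.217
```

```bash
python3 arc.py .5617 .0062 -8 7 .098
```

```text
ang 35.966446007343706 r 0.055845777587015775 F [-0.0673  4.0684  1.2362] T [ 0.6765 -0.1015  0.0193] 0.21729233269541842
-0.0052 0.0058 0.0001 0 0; -0.0104 0.0114 0.0001 0 0; -0.0164 0.0162 0.0001 0 0; -0.0230 0.0201 0.0001 0 0; -0.0301 0.0231 0.0001 0 0; -0.0375 0.0251 0.0001 0 0; -0.0451 0.0260 0.0000 0 0
```

send_rows(
  steps="-0.0052 0.0058 0 0 0; -0.0104 0.0114 0 0 0; -0.0164 0.0162 0 0 0; -0.023 0.0201 0 0 0; -0.0301 0.0231 0 0 0; -0.0301 0.0231 0 0 0",
)

```text
time: 12.85
position: [0.6171, 0.0, 0.0982]
ee_rot: [[0.388, 0.922, 0.002], [0.922, -0.388, -0.001], [0.0, 0.002, -1.0]]
force: [4.0, -2.8, -2.3]
finger_gap: 0.22
```

```bash
python3 arc.py .5617 .0062 -3 6 .098
```

```text
ang -6.373817924024313 r 0.05575848699677837 F [ 3.9982 -2.8033 -2.2712] T [-0.5228 -0.8696 -0.0093] 0.2196108249727427
-0.0030 0.0000 0.0002 0 0; -0.0058 0.0006 0.0002 0 0; -0.0087 0.0011 0.0002 0 0; -0.0115 0.0014 0.0002 0 0; -0.0144 0.0015 0.0002 0 0; -0.0173 0.0015 0.0002 0 0
```

send_rows(
  steps="-0.003 0 0 0 0; -0.0058 0.0006 0 0 0; -0.0087 0.0011 0 0 0; -0.0115 0.0014 0 0 0; -0.0115 0.0014 0 0 0",
)

```text
time: 13.35
position: [0.615, -0.0099, 0.0982]
ee_rot: [[0.389, 0.921, 0.005], [0.921, -0.389, 0.001], [0.003, 0.004, -1.0]]
force: [8.2, 6.4, -3.1]
finger_gap: 0.22
```

```bash
python3 arc.py .5617 .0062 -3 6 .098
```

```text
ang -16.83150232166603 r 0.05573704592202783 F [ 8.2102  6.3672 -3.0607] T [ 1.0055 -1.4244  0.0173] 0.2201961889815619
-0.0029 -0.0005 0.0002 0 0; -0.0058 -0.0004 0.0002 0 0; -0.0087 -0.0005 0.0002 0 0; -0.0116 -0.0007 0.0002 0 0; -0.0144 -0.0011 0.0002 0 0; -0.0173 -0.0016 0.0001 0 0
```

send_rows(
  steps="-0.003 0.0005 0 0 0; -0.004 0.0005 0 0 0; -0.004 0.0005 0 0 0; -0.004 0.0005 0 0 0",
)

```text
time: 13.75
position: [0.6151, -0.01, 0.0982]
ee_rot: [[0.388, 0.922, 0.008], [0.922, -0.388, 0.007], [0.009, 0.005, -1.0]]
force: [8.3, 12.4, -3.1]
finger_gap: 0.214
```

```bash
python3 arc.py .5617 .0062 -3 3 .098; python3 rel.py
```

```text
ang -16.858194283025647 r 0.05582542659435813 F [ 8.2911 12.3729 -3.122 ] T [ 2.2922 -1.445  -0.0154] 0.214448567604918
-0.0030 -0.0006 0.0002 0 0; -0.0058 -0.0005 0.0002 0 0; -0.0087 -0.0006 0.0001 0 0
t 13.75 p [ 0.6151 -0.01    0.0982] xang 67.18290143570863 q6 0.24620204957346745 F [ 8.2911 12.3729 -3.122 ] T [ 2.2922 -1.445  -0.0154] gap 0.214448567604918
tiltz [ 0.0079  0.0068 -0.9999]
```

```bash
python3 arc.py .5623 .0063 12 12 .098
```

```text
ang -17.13773068877779 r 0.05528086965231454 F [ 8.2911 12.3729 -3.122 ] T [ 2.2922 -1.445  -0.0154] 0.214448567604918
0.0112 -0.0026 0.0003 0 0; 0.0218 -0.0072 0.0004 0 0; 0.0311 -0.0139 0.0004 0 0; 0.0388 -0.0224 0.0005 0 0; 0.0446 -0.0324 0.0005 0 0; 0.0483 -0.0433 0.0005 0 0; 0.0495 -0.0547 0.0004 0 0; 0.0484 -0.0661 0.0004 0 0; 0.0449 -0.0771 0.0003 0 0; 0.0392 -0.0871 0.0002 0 0; 0.0316 -0.0957 0.0001 0 0; 0.0223 -0.1025 -0.0000 0 0
```

send_rows(
  steps="0.0112 -0.0026 0.0003 0 0; 0.0218 -0.0072 0.0004 0 0; 0.0311 -0.0139 0.0004 0 0; 0.0388 -0.0224 0.0005 0 0; 0.0446 -0.0324 0.0005 0 0; 0.0483 -0.0433 0.0005 0 0; 0.0495 -0.0547 0.0004 0 0; 0.0484 -0.0661 0.0004 0 0; 0.0449 -0.0771 0.0003 0 0; 0.0392 -0.0871 0.0002 0 0; 0.0316 -0.0957 0.0001 0 0; 0.0223 -0.1025 0 0 0",
)

```text
time: 14.95
position: [0.5284, 0.0498, 0.0981]
ee_rot: [[0.388, 0.922, 0.008], [0.922, -0.388, 0.006], [0.009, 0.005, -1.0]]
force: [4.3, -0.3, 1.4]
finger_gap: 0.219
```

```bash
python3 arc.py .5623 .0063 12 12 .098
```

```text
ang 127.93088826617613 r 0.05514682683892268 F [ 4.2516 -0.2529  1.3633] T [-0.1752 -0.7567 -0.0195] 0.21908312974450014
-0.0106 -0.0044 -0.0000 0 0; -0.0219 -0.0067 -0.0001 0 0; -0.0334 -0.0065 -0.0002 0 0; -0.0446 -0.0040 -0.0003 0 0; -0.0551 0.0008 -0.0004 0 0; -0.0643 0.0077 -0.0004 0 0; -0.0719 0.0164 -0.0005 0 0; -0.0775 0.0264 -0.0005 0 0; -0.0809 0.0374 -0.0005 0 0; -0.0819 0.0488 -0.0004 0 0; -0.0806 0.0602 -0.0003 0 0; -0.0769 0.0711 -0.0003 0 0
```

send_rows(
  steps="-0.0106 -0.0044 0 0 0; -0.0219 -0.0067 -0.0001 0 0; -0.0334 -0.0065 -0.0002 0 0; -0.0446 -0.004 -0.0003 0 0; -0.0551 0.0008 -0.0004 0 0; -0.0643 0.0077 -0.0004 0 0; -0.0719 0.0164 -0.0005 0 0; -0.0775 0.0264 -0.0005 0 0; -0.0809 0.0374 -0.0005 0 0; -0.0819 0.0488 -0.0004 0 0; -0.0806 0.0602 -0.0003 0 0; -0.0769 0.0711 -0.0003 0 0",
)

```text
time: 16.15
position: [0.5628, -0.0484, 0.098]
ee_rot: [[0.388, 0.922, 0.005], [0.921, -0.388, 0.009], [0.01, 0.001, -1.0]]
force: [-2.6, 6.7, 7.5]
finger_gap: 0.223
```

```bash
python3 arc.py .5623 .0063 12 12 .098
```

```text
ang -89.50932928022493 r 0.05469163175437918 F [-2.5615  6.6957  7.4841] T [ 1.1679  0.5121 -0.0222] 0.22252294621077828
0.0054 0.0101 0.0001 0 0; 0.0129 0.0188 0.0002 0 0; 0.0222 0.0256 0.0003 0 0; 0.0326 0.0304 0.0004 0 0; 0.0438 0.0330 0.0005 0 0; 0.0553 0.0331 0.0006 0 0; 0.0666 0.0308 0.0007 0 0; 0.0772 0.0263 0.0008 0 0; 0.0865 0.0196 0.0009 0 0; 0.0943 0.0112 0.0010 0 0; 0.1002 0.0013 0.0010 0 0; 0.1039 -0.0096 0.0010 0 0
```

send_rows(
  steps="0.0054 0.0101 0.0001 0 0; 0.0129 0.0188 0.0002 0 0; 0.0222 0.0256 0.0003 0 0; 0.0326 0.0304 0.0004 0 0; 0.0438 0.033 0.0005 0 0; 0.0553 0.0331 0.0006 0 0; 0.0666 0.0308 0.0007 0 0; 0.0772 0.0263 0.0008 0 0; 0.0865 0.0196 0.0009 0 0; 0.0943 0.0112 0.001 0 0; 0.1002 0.0013 0.001 0 0; 0.1039 -0.0096 0.001 0 0",
)

```text
time: 17.35
position: [0.5936, 0.0525, 0.0981]
ee_rot: [[0.388, 0.922, 0.005], [0.922, -0.388, 0.009], [0.01, 0.001, -1.0]]
force: [2.6, -1.3, 2.5]
finger_gap: 0.222
```

```bash
python3 arc.py .5623 .0063 12 12 .098
```

```text
ang 55.89957746226839 r 0.05575567431197528 F [ 2.6349 -1.2616  2.5171] T [-0.4271 -0.4963  0.0477] 0.22166692118273032
0.0003 -0.0116 0.0001 0 0; -0.0010 -0.0230 0.0001 0 0; -0.0047 -0.0339 0.0000 0 0; -0.0106 -0.0438 -0.0000 0 0; -0.0184 -0.0522 -0.0001 0 0; -0.0278 -0.0589 -0.0002 0 0; -0.0383 -0.0634 -0.0003 0 0; -0.0496 -0.0657 -0.0005 0 0; -0.0611 -0.0655 -0.0006 0 0; -0.0723 -0.0630 -0.0007 0 0; -0.0828 -0.0582 -0.0008 0 0; -0.0920 -0.0513 -0.0009 0 0
```

send_rows(
  steps="0.0003 -0.0116 0.0001 0 0; -0.001 -0.023 0.0001 0 0; -0.0047 -0.0339 0 0 0; -0.0106 -0.0438 0 0 0; -0.0184 -0.0522 -0.0001 0 0; -0.0278 -0.0589 -0.0002 0 0; -0.0383 -0.0634 -0.0003 0 0; -0.0496 -0.0657 -0.0005 0 0; -0.0611 -0.0655 -0.0006 0 0; -0.0723 -0.063 -0.0007 0 0; -0.0828 -0.0582 -0.0008 0 0; -0.092 -0.0513 -0.0009 0 0",
)

```text
time: 18.55
position: [0.5111, -0.0127, 0.0981]
ee_rot: [[0.388, 0.921, 0.006], [0.921, -0.388, 0.011], [0.013, 0.001, -1.0]]
force: [9.2, 5.8, 0.3]
finger_gap: 0.215
```

```bash
python3 arc.py .5623 .0063 12 12 .098
```

```text
ang -159.7004183761188 r 0.05462976179373125 F [9.2327 5.8487 0.2832] T [ 1.0643 -1.523   0.0553] 0.21524503036911505
-0.0078 0.0084 0.0000 0 0; -0.0133 0.0185 -0.0000 0 0; -0.0167 0.0295 -0.0001 0 0; -0.0176 0.0410 -0.0001 0 0; -0.0162 0.0524 -0.0000 0 0; -0.0124 0.0632 0.0000 0 0; -0.0065 0.0731 0.0001 0 0; 0.0014 0.0815 0.0002 0 0; 0.0108 0.0880 0.0004 0 0; 0.0214 0.0925 0.0005 0 0; 0.0327 0.0947 0.0007 0 0; 0.0442 0.0944 0.0008 0 0
```

send_rows(
  steps="-0.0078 0.0084 0 0 0; -0.0133 0.0185 0 0 0; -0.0167 0.0295 -0.0001 0 0; -0.0176 0.041 -0.0001 0 0; -0.0162 0.0524 0 0 0; -0.0124 0.0632 0 0 0; -0.0065 0.0731 0.0001 0 0; 0.0014 0.0815 0.0002 0 0; 0.0108 0.088 0.0004 0 0; 0.0214 0.0925 0.0005 0 0; 0.0327 0.0947 0.0007 0 0; 0.0327 0.0947 0.0007 0 0",
)

```text
time: 19.75
position: [0.6109, -0.0196, 0.0981]
ee_rot: [[0.388, 0.921, 0.005], [0.921, -0.388, 0.011], [0.012, 0.0, -1.0]]
force: [2.4, 0.9, 5.5]
finger_gap: 0.218
```

```bash
python3 arc.py .5623 .0063 3 4 .098; python3 rel.py .615 -.010 .0982
```

```text
ang -28.09088818694337 r 0.05507795452606194 F [2.3976 0.9382 5.49  ] T [ 0.159  -0.3356  0.0193] 0.2176059401607947
0.0029 0.0001 0.0001 0 0; 0.0058 0.0001 0.0002 0 0; 0.0086 0.0000 0.0002 0 0; 0.0115 -0.0002 0.0002 0 0
t 19.75 p [ 0.6109 -0.0196  0.0981] xang 67.14576020488775 q6 0.2259896219015794 F [2.3976 0.9382 5.49  ] T [ 0.159  -0.3356  0.0193] gap 0.2176059401607947
tiltz [ 0.0052  0.0113 -0.9999]
rel [0.0105 0.     0.    ]
```

send_rows(
  steps="0.003 0 0 0 0; 0.006 0.0001 0.0001 0 0; 0.009 0 0.0001 0 0; 0.0105 0 0 0 0; 0.0105 0 0 0 0; 0.0105 0 0 0 0; 0.0105 0 0 0 0",
)

```text
time: 20.45
position: [0.6149, -0.0103, 0.0981]
ee_rot: [[0.388, 0.921, 0.005], [0.921, -0.389, 0.011], [0.012, 0.0, -1.0]]
force: [1.2, -2.9, 3.2]
finger_gap: 0.219
```

```bash
python3 rel.py .615 -.010 .0982
python3 - <<'E'
from h import *
for n in ['wrist','side','top']:
    im=bot.read_camera(n)
    b=im[110:310,130:380,::-1]
    cv2.imwrite(f'pics/{n}20.png',cv2.resize(b,None,fx=3,fy=3,interpolation=cv2.INTER_CUBIC))
P=[bot.sense()['position']];print(P)
E
python3 rel.py .615 -.010 .0982
```

```text
t 20.45 p [ 0.6149 -0.0103  0.0981] xang 67.13800978874303 q6 0.24269200557381376 F [ 1.236  -2.9425  3.1663] T [-0.6637 -0.346  -0.0865] gap 0.21933872100234028
tiltz [ 0.0051  0.0111 -0.9999]
rel [ 0.0003 -0.     -0.0001]
[array([ 0.615 , -0.0101,  0.0981])]
t 20.6 p [ 0.615  -0.0101  0.0981] xang 67.14708603031816 q6 0.2427306515361097 F [ 1.1421 -2.9293  3.6694] T [-0.6758 -0.404   0.0135] gap 0.21738194017696372
tiltz [ 0.0052  0.0113 -0.9999]
rel [ 0.0001 -0.     -0.0001]
```

View pics/wrist20.png

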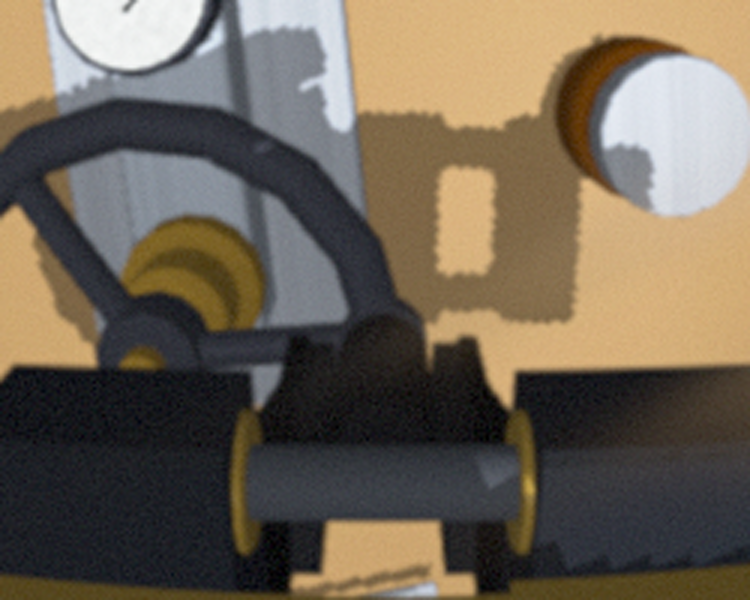

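View pics/side20.png

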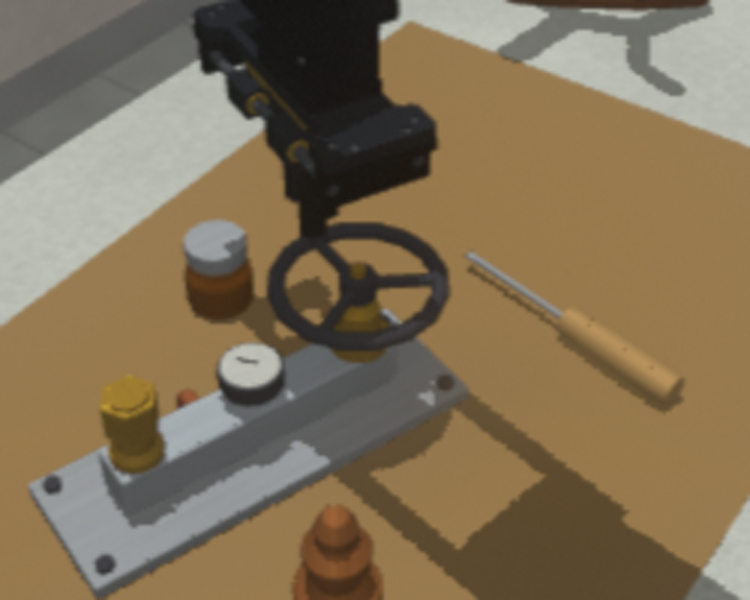

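View pics/top20.png

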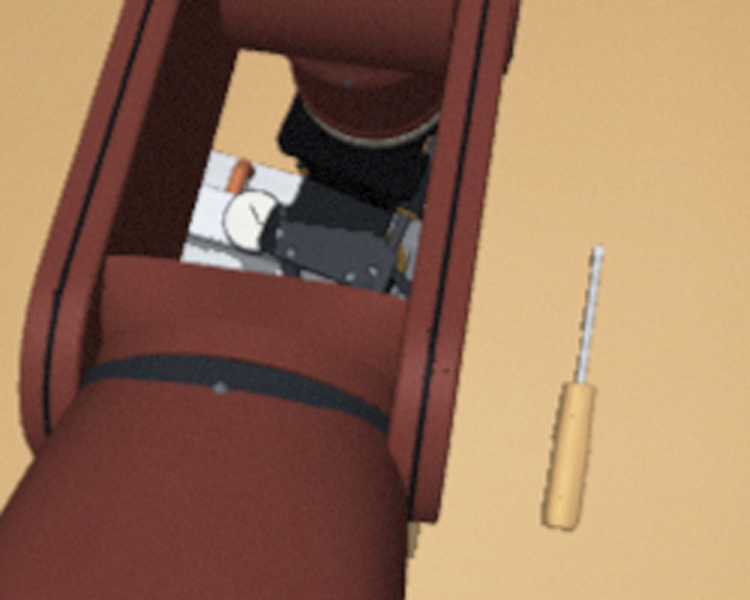

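Run:
```python
from h import *
c=bot.get_calibration('wrist')
f=lambda u,v,z:onz(c,130+u/3-.33,110+v/3-.33,z,True)
a=f(152,343,.112);print('hub',a)
for q in [(210,350),(290,348)]: print(f(*q,.105))
d=f(290,348,.105)-f(210,350,.105);print(np.degrees(np.arctan2(d[1],d[0])))
# opposite spoke at +120deg
d=f(30,185,.105)-f(112,298,.105);print(np.degrees(np.arctan2(d[1],d[0]))-120)
# plate edge right
d=f(367,210,.012)-f(345,20,.012);print('plate y dir',np.degrees(np.arctan2(d[1],d[0]))+90)
```

```text
hub [0.565 0.012 0.112]
[0.5744 0.0033 0.105 ]
[ 0.5923 -0.0034  0.105 ]
-20.661460441599633
-19.42798680814093
plate y dir -16.676314581293
```

Run:
```python
from h import *
im=bot.read_camera('wrist')
b=im[135:240,125:260,::-1].astype(float);b=np.clip(b*1.8,0,255).astype(np.uint8)
cv2.imwrite('pics/w21.png',cv2.resize(b,None,fx=5.5,fy=5.5,interpolation=cv2.INTER_CUBIC))
```

```text
(no output)
```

View pics/w21.png

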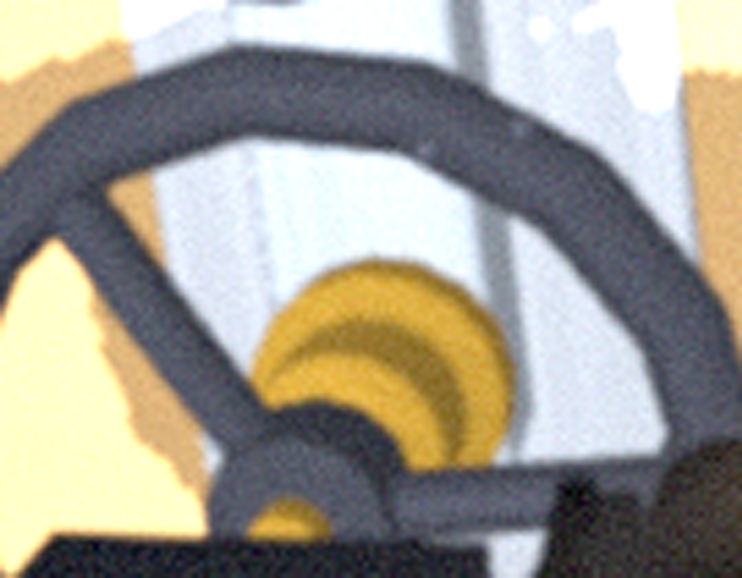

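Run:
```python
from h import *
c=bot.get_calibration('wrist')
f=lambda u,v,z:onz(c,125+u/5.5-.41,135+v/5.5-.41,z,True)
def ang(a,b,z):
    d=f(*b,z)-f(*a,z);return np.degrees(np.arctan2(d[1],d[0]))
for z in(.105,.108):
    print(ang((240,428),(85,212),z)-120, ang((410,475),(640,455),z),ang((410,540),(545,525),z))
print('plate right edge',ang((698,235),(685,110),.012)-90,'bar corner', ang((520,420),(460,10),.05)-90)
```

```text
-19.88441098086969 -17.171491319900817 -15.284551665440546
-19.88441098086956 -17.171491319900877 -15.284551665440503
plate right edge -17.36444799974251 bar corner -16.606862124687737
```

Run:
```python
from station import bot
print(bot.hand_in())
```

```text
the job is handed in; nothing more can be done
None
```

The job is done in the order asked and handed in at about 21 s of the 72 s allowed; `hand_in` reports no verdict.

- **Nut:** I turned it clockwise until the moment at the wrist rose to 0.83 N m and the jaws began to slip round the corners. Afterwards its flats lined up with the manifold bar, so it was at its stop.
- **Shutting the wheel:** I cranked it clockwise to its stop at handle angle −17°, which matches the station's measured yaw of −17.2°. The handle did not move under about 12 N of extra push.
- **Backing off:** I turned the wheel 720° counterclockwise and returned the handle to the TCP position recorded at the stop, within about 0.2 mm.
- **At hand-in:** The fingers were gripping the handle (gap 0.22) and the arm was still, with about 3 N sideways and 3.7 N upward on the tool. The jar, carving and gouge looked unmoved in the last pictures, though I did not measure their positions again.

**Checks that disagreed:**
- **Fingertip height:** The fingertips sat about 26–30 mm above the reported TCP. My first close therefore shut on air over the nut; I lowered the tool and redid it.
- **Wheel angle from the wrist picture:** The spokes read between −15° and −20°, averaging about −17.5°. That fits the target but only to a few degrees, so the two-turn figure rests on the arm's own position.

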